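Split a print batch into two equal-weight trays

ROBOT

A 6-joint arm with a two-finger parallel gripper is mounted at the origin on the work surface. World frame = base frame: x ahead of the robot, y to its left, z up, the work surface at z = 0. Lengths are in m, angles in rad, forces in N, time in s.
With the tool pointing down it reaches from about 0.3 to 0.875 m from the base axis. Payload 4.2 kg.
Tool frame: the origin (TCP) lies at the very end of the fingers, on their centre line; the grasp point (between the pads) lies arm.tcp_to_grasp behind it (arm.tcp_to_grasp is the distance from the TCP to the grasp point, in m); x points along the fingers, y is the direction in which the jaws open and shut, and the axes are right-handed (so a half turn about x gives the same grasp; the last joint's range is limited). The gripper opens to 85 mm and grips with 20 to 120 N. Pads are 22 mm wide; open, the fingers measure 114 mm over their backs; the gripper's body (76 mm by 85 mm) begins 54 mm behind the grasp point. The pads swing forward as they close: fully open they stand 13 mm farther back than shut.
Start: joints at [-1.345, 0.32, 1.565, -0, 1.257, -0.02], TCP at [0.14, -0.558, 0.231] pointing down, gripper open.
Joint ranges: [-3.11, 3.11], [-0.84, 2.01], [0.21, 2.61], [-1.34, 4.49], [0.05, 2.63], [-2.56, 2.56]. Speed limits (rad/s): [2.57, 2.57, 3.14, 3.14, 3.14, 3.14].

INTERFACE

Orientations are given as a 3x3 rotation matrix whose columns are the frame's x, y, z axes.
In Python, from workcell import arm gives the robot as it stands.
- The arm moves only by the shell command python3 -m handwheel 'ROWS' [FORCE]. ROWS is JSON, a list that holds one entry, the list of rows, each a list of 7 numbers: the shift along the tool's x, y, z in mm, then the turn, a rotation vector about the tool's x, y, z in rad, then the gripper's target within -1 to 1 (fully open at 1, half-way at 0, shut at -1). A call has 1 to 8 rows; each row is the pose to reach, as a shift and turn from the pose commanded when the call began, along the tool's axes at that moment; what a row does not reach only later rows make up. A row lasts 1/10 s, in which the tool goes at most 50 mm and 8.59 degrees, less where a joint would pass 70% of its speed; a pose out of reach is approached as far as the arm can. A call with a gripper value outside its range is refused whole. The fingers move at their own pace and stop on an object; FORCE is the grip in N (left out, the last holds). Time passes only in rows, so rows that repeat a pose let the fingers close. It gives the time, the measured TCP pose, the force and the opening at its end, in the units of the state.
- arm.get_obs(): the state, without advancing time (a new reading comes with each control period).
- arm.grab_frame(name): name is "side" or "top" or "wrist"; returns a dict with "frame" (384x512x3 uint8, red, green, blue), "vfov" (degrees; the focal length in pixels is half the picture's height over the tangent of half this angle, whatever the lens; pixels are square), "cx", "cy" (the principal point, pixels), "extrinsics" (4x4, takes a point from world to camera coordinates); the wrist camera has in their place "tool_from_camera" (4x4, takes a point from camera to tool coordinates, whose origin is the TCP and whose axes are the tool frame's). Camera axes: x right, y down, z forward; pixel columns grow to the right and rows downward; lengths in m; the calibration is good to about 2 mm. The wrist camera is an equidistant fisheye: a pixel r from the principal point sees the ray r / f radians off the axis. A picture is of the moment at which its call begins: read the wrist's pose just before it. There is no depth.
- arm.hand_in(): hands the job in, once; it reports no verdict.
The state is a dict: "time": time; "joints": joint angles; "qd": joint speeds; "joint_efforts": joint torques, N m; "eef_pos": TCP position; "orientation": TCP orientation; "ft_force": force on the tool from outside, world axes, zero at the start; "ft_torque": the same for the moment, N m; "width": finger opening in m.
Only numpy, scipy, OpenCV 4.12 (cv2) and the standard library are available. Lean on these libraries where they do the work, as an engineer would, in place of code of your own. Each camera call takes 0.05 s, during which the arm holds its last target. There are 200 camera calls.

TASK

Divide the batch of printed carriage blocks into two sets of equal weight. Clear the yellow sanding block off the balance and lay it flat on the blue tool mat. Share out every printed block, those on the drying mat and those already in the trays, between the balance's two trays, all standing upright in one layer flat on the tray floors, so that the balance comes to rest level; leave the bottle, the cup and the jar as they stand.

Things in the scene. Friction and masses are not known exactly. Their poses are not given: they have to be found in the camera images.
- tray_left (a joint): Height of the left tray (+y side) above its lower stop, m, + up: 0 at the stop, 0.022 when level, 0.044 at the upper stop. The trays stay horizontal; the right one moves the other way by as much. Lightly sprung, damped: each 60 g of excess weight lowers a tray about 8 mm, settling in 2 s, up to the stop. Place in the tray does not matter. A push of 1 N moves it 13 mm, so touch is hardly felt.
- left_floor (a point): Centre of the inner floor of the left aluminium tray (moves with it; 85 mm above the table when level). y axis along the tray, x across. Inside 232 mm long (y), 72 mm across (x); walls 5 mm thick rise 13 mm above the floor. Tray centre 145 mm from the balance's middle, where a post 24 mm thick stands 105 mm high.
- right_floor (a point): The same for the right tray, which is identical to the left one. Under both trays lies the balance's fixed grey base, 150 mm (x) by 400 mm (y), 40 mm high, with a round dial and needle on its far side.
- xl_block: black solid printed carriage block, 56 mm (its x) by 80 mm (its y) by 50 mm high, exactly 240 g; origin at the centre of its underside, z up. Starts in the left tray.
- l_block: blue solid printed carriage block, 56 mm (its x) by 60 mm (its y) by 50 mm high, exactly 180 g; origin at the centre of its underside, z up. Starts in the left tray.
- m1: orange solid printed carriage block, 56 mm (its x) by 40 mm (its y) by 50 mm high, exactly 120 g; origin at the centre of its underside, z up. Starts in the left tray.
- m2: orange solid printed carriage block, 56 mm (its x) by 40 mm (its y) by 50 mm high, exactly 120 g; origin at the centre of its underside, z up. Starts in the left tray.
- m3: orange solid printed carriage block, 56 mm (its x) by 40 mm (its y) by 50 mm high, exactly 120 g; origin at the centre of its underside, z up. Starts on the drying mat; may be absent.
- m4: orange solid printed carriage block, 56 mm (its x) by 40 mm (its y) by 50 mm high, exactly 120 g; origin at the centre of its underside, z up. Starts on the drying mat; may be absent.
- m5: orange solid printed carriage block, 56 mm (its x) by 40 mm (its y) by 50 mm high, exactly 120 g; origin at the centre of its underside, z up. Starts on the drying mat; may be absent.
- s1: green solid printed carriage block, 56 mm (its x) by 20 mm (its y) by 50 mm high, exactly 60 g; origin at the centre of its underside, z up. Starts on the drying mat; always present.
- s2: green solid printed carriage block, 56 mm (its x) by 20 mm (its y) by 50 mm high, exactly 60 g; origin at the centre of its underside, z up. Starts on the drying mat; always present.
- s3: green solid printed carriage block, 56 mm (its x) by 20 mm (its y) by 50 mm high, exactly 60 g; origin at the centre of its underside, z up. Starts on the drying mat; always present.
- sander: yellow sanding block with a brown sole, 50 mm (its x) by 130 mm (its y) by 40 mm high, around 120 g; origin at the centre of its underside. Starts in the right tray.
- tool_mat: flat blue tool mat fixed to the table, 180 mm (its x) by 100 mm (its y), 2 mm thick; origin at the centre of its underside. Lies to the left or to the right of the drying mat.
- drying_mat: flat dark ribbed rubber mat fixed to the table between robot and balance, 130 mm (its x) by 430 mm (its y), 2 mm thick; origin at the centre of its underside.
- resin_bottle: bystander: amber bottle, 64 mm across, 150 mm high, origin at the centre of its base; stands on the other side of the drying mat from the tool mat.
- cup: bystander: red cup, 72 mm across, 80 mm high, near one end of the balance, origin at the centre of its base.
- jar: bystander: clear jar with white lid, 70 mm across, 75 mm high, near one end of the balance, origin at the centre of its base.

How it is judged:
At the end, for the whole second after the job is handed in: Every printed block present stands upright (within 7 degrees) inside the left or the right tray with its underside on the tray floor (within 6 mm); the balance rests within 3.5 mm of level; the sanding block lies flat on its sole with its centre over the tool mat; everything is at rest (((x of xl_block in the frame of left_floor between -0.036 and 0.036 m and y of xl_block in the frame of left_floor between -0.078 and 0.078 m and z of xl_block in the frame of left_floor between -0.006 and 0.006 m) or (x of xl_block in the frame of right_floor between -0.036 and 0.036 m and y of xl_block in the frame of right_floor between -0.078 and 0.078 m and z of xl_block in the frame of right_floor between -0.006 and 0.006 m)) and angle between each of xl_block, l_block, m1, m2, m3, m4, m5, s1, s2, s3, sander's own z axis and vertical below 0.12 rad and linear speed of each of xl_block, l_block, m1, m2, m3, m4, m5, s1, s2, s3, sander below 0.02 m/s and ((x of l_block in the frame of left_floor between -0.036 and 0.036 m and y of l_block in the frame of left_floor between -0.088 and 0.088 m and z of l_block in the frame of left_floor between -0.006 and 0.006 m) or (x of l_block in the frame of right_floor between -0.036 and 0.036 m and y of l_block in the frame of right_floor between -0.088 and 0.088 m and z of l_block in the frame of right_floor between -0.006 and 0.006 m)) and ((x of m1 in the frame of left_floor between -0.036 and 0.036 m and y of m1 in the frame of left_floor between -0.098 and 0.098 m and z of m1 in the frame of left_floor between -0.006 and 0.006 m) or (x of m1 in the frame of right_floor between -0.036 and 0.036 m and y of m1 in the frame of right_floor between -0.098 and 0.098 m and z of m1 in the frame of right_floor between -0.006 and 0.006 m)) and ((x of m2 in the frame of left_floor between -0.036 and 0.036 m and y of m2 in the frame of left_floor between -0.098 and 0.098 m and z of m2 in the frame of left_floor between -0.006 and 0.006 m) or (x of m2 in the frame of right_floor between -0.036 and 0.036 m and y of m2 in the frame of right_floor between -0.098 and 0.098 m and z of m2 in the frame of right_floor between -0.006 and 0.006 m)) and ((x of m3 in the frame of left_floor between -0.036 and 0.036 m and y of m3 in the frame of left_floor between -0.098 and 0.098 m and z of m3 in the frame of left_floor between -0.006 and 0.006 m) or (x of m3 in the frame of right_floor between -0.036 and 0.036 m and y of m3 in the frame of right_floor between -0.098 and 0.098 m and z of m3 in the frame of right_floor between -0.006 and 0.006 m)) and ((x of m4 in the frame of left_floor between -0.036 and 0.036 m and y of m4 in the frame of left_floor between -0.098 and 0.098 m and z of m4 in the frame of left_floor between -0.006 and 0.006 m) or (x of m4 in the frame of right_floor between -0.036 and 0.036 m and y of m4 in the frame of right_floor between -0.098 and 0.098 m and z of m4 in the frame of right_floor between -0.006 and 0.006 m)) and ((x of m5 in the frame of left_floor between -0.036 and 0.036 m and y of m5 in the frame of left_floor between -0.098 and 0.098 m and z of m5 in the frame of left_floor between -0.006 and 0.006 m) or (x of m5 in the frame of right_floor between -0.036 and 0.036 m and y of m5 in the frame of right_floor between -0.098 and 0.098 m and z of m5 in the frame of right_floor between -0.006 and 0.006 m)) and ((x of s1 in the frame of left_floor between -0.036 and 0.036 m and y of s1 in the frame of left_floor between -0.108 and 0.108 m and z of s1 in the frame of left_floor between -0.006 and 0.006 m) or (x of s1 in the frame of right_floor between -0.036 and 0.036 m and y of s1 in the frame of right_floor between -0.108 and 0.108 m and z of s1 in the frame of right_floor between -0.006 and 0.006 m)) and ((x of s2 in the frame of left_floor between -0.036 and 0.036 m and y of s2 in the frame of left_floor between -0.108 and 0.108 m and z of s2 in the frame of left_floor between -0.006 and 0.006 m) or (x of s2 in the frame of right_floor between -0.036 and 0.036 m and y of s2 in the frame of right_floor between -0.108 and 0.108 m and z of s2 in the frame of right_floor between -0.006 and 0.006 m)) and ((x of s3 in the frame of left_floor between -0.036 and 0.036 m and y of s3 in the frame of left_floor between -0.108 and 0.108 m and z of s3 in the frame of left_floor between -0.006 and 0.006 m) or (x of s3 in the frame of right_floor between -0.036 and 0.036 m and y of s3 in the frame of right_floor between -0.108 and 0.108 m and z of s3 in the frame of right_floor between -0.006 and 0.006 m)) and value of joint tray_left between 0.0185 and 0.0255 m and velocity of joint tray_left between -0.01 and 0.01 m/s and x of sander in the frame of tool_mat between -0.09 and 0.09 m and y of sander in the frame of tool_mat between -0.05 and 0.05 m and z of sander in the frame of tool_mat between -0.004 and 0.008 m); the robot touches nothing.
It fails at once if the resin bottle is knocked over or shoved more than 4 cm (distance of resin_bottle from where it was at the start of the episode above 0.04 m or angle between resin_bottle's own z axis and vertical above 0.5 rad).
It fails at once if the cup is knocked over or shoved more than 4 cm (distance of cup from where it was at the start of the episode above 0.04 m or angle between cup's own z axis and vertical above 0.5 rad).
It fails at once if the jar is knocked over or shoved more than 4 cm (distance of jar from where it was at the start of the episode above 0.04 m or angle between jar's own z axis and vertical above 0.5 rad).
Of m3, m4, m5 only 1 to 3 are there at a start; the rules pass over those that are not, and their reading is None.
At some moment in a run one of m3, m4, m5, sander may be knocked a few centimetres aside while the robot is not near it.
It also fails if it takes over 210 s, if anything falls off the work surface, if the arm or the gripper's body presses on something with over 40 N, if the wrist force passes 120 N, or if a joint passes its speed limit or range.

## Working session

There is one attempt and no reset: what is moved stays moved. The work goes in short steps, Python scripts to look and compute and a shell command to move; the robot and the scene stay as the last step left them, time stands still between calls to the robot, and variables do not carry over. Pictures are saved under pics/ and viewed, about 12 in all and at most 16, crops included, and the job is handed in when it is done.

```bash
ls; mkdir -p pics
cat > h.py <<'E'
import numpy as np, cv2, json
from workcell import arm
def grab(n, save=None, crop=None, scale=1):
    o=arm.get_obs(); d=arm.grab_frame(n)
    d['obs']=o
    if save:
        im=d['frame'][:,:,::-1]
        if crop: im=im[crop[1]:crop[3],crop[0]:crop[2]]
        im=cv2.resize(im,None,fx=scale,fy=scale,interpolation=cv2.INTER_CUBIC)
        cv2.imwrite('pics/'+save,im)
    return d
def ray(d,u,v):
    f=192/np.tan(np.radians(d['vfov'])/2)
    x,y=u-d['cx'],v-d['cy']
    E=d['extrinsics'];R=E[:3,:3];t=E[:3,3]
    return -R.T@t, R.T@np.array([x/f,y/f,1.])
def at_z(d,u,v,z):
    c,r=ray(d,u,v); return c+r*(z-c[2])/r[2]
def proj(d,p):
    f=192/np.tan(np.radians(d['vfov'])/2)
    q=d['extrinsics'][:3,:3]@np.array(p)+d['extrinsics'][:3,3]
    return q[:2]/q[2]*f+[d['cx'],d['cy']]
E
python3 - <<'E'
from h import *
import pickle
np.set_printoptions(precision=4,suppress=True)
o=arm.get_obs(); print(o['time'],o['eef_pos'],o['orientation'],o['width'],arm.tcp_to_grasp)
for n in ('top','side'):
    d=grab(n,n+'0.png',scale=1.5); pickle.dump(d,open(n+'.pkl','wb'))
    print(n,d['vfov'],d['cx'],d['cy'],d['extrinsics'])
E
```

```text
pics
0.0 [ 0.1398 -0.5573  0.2305] [[-0.0004  0.2433 -0.9699]
 [ 0.0017 -0.9699 -0.2433]
 [-1.     -0.0018 -0.    ]] 0.08492576571327357 0.0187
top 46.2912108288757 255.67135410964553 187.36193978822365 [[ 0.0139 -0.9999 -0.002   0.0103]
 [-0.9859 -0.0134 -0.167   0.5227]
 [ 0.167   0.0042 -0.986   1.247 ]
 [ 0.      0.      0.      1.    ]]
side 50.95471666515302 260.990191259442 188.67685374626691 [[-0.949  -0.315  -0.0145  0.5101]
 [-0.2354  0.7385 -0.6319  0.1844]
 [ 0.2098 -0.5962 -0.7749  1.0174]
 [ 0.      0.      0.      1.    ]]
```

View pics/top0.png

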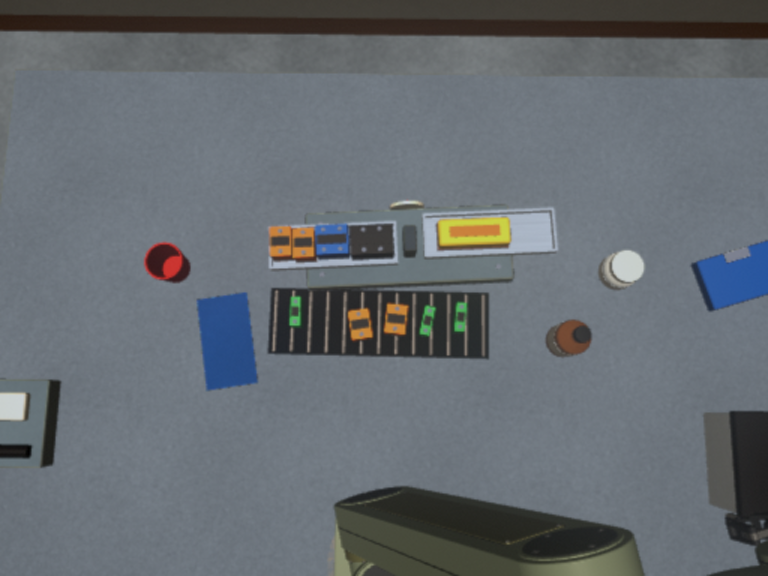

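View pics/side0.png

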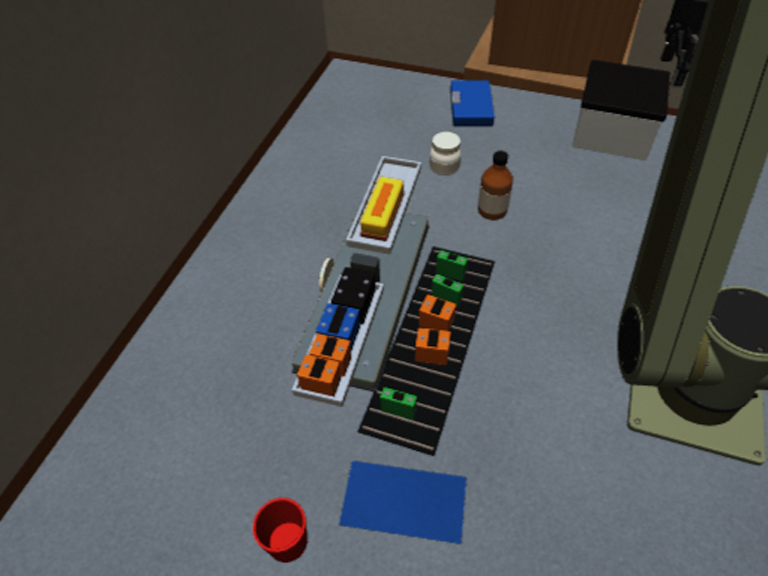

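The top and side views show:
- **Left tray:** orange, orange, blue and black (660 g).
- **Right tray:** the sander, at about (475,233).
- **Drying mat:** 2 orange and 3 green blocks.
- **Surroundings:** tool mat on the left at (228,341), bottle on the right at (572,338).

The total is 1080 g, so each side needs 540 g. The plan is to move the sander off, put all the mat blocks in the right tray, then move one orange from left to right.

```bash
cat > fit.py <<'E'
from h import *
from scipy.optimize import minimize
DIM={'orange':(56,40,50),'green':(56,20,50),'yellow':(50,130,40)}
def mask(im,c):
    h=cv2.cvtColor(im,cv2.COLOR_RGB2HSV).astype(int);H,S,V=h[...,0],h[...,1],h[...,2]
    r={'orange':(H>=5)&(H<=19)&(S>150)&(V>70),'green':(H>45)&(H<75)&(S>110)&(V>45),'yellow':(H>=8)&(H<35)&(S>120)&(V>60),}[c]
    return r.astype(np.uint8)
def hullpts(d,p,dim,z):
    x,y,a=p;dx,dy,dz=[q/2000 for q in dim];c,s=np.cos(a),np.sin(a)
    P=[(x+c*i*dx-s*j*dy,y+s*i*dx+c*j*dy,z+k*2*dz) for i in(-1,1) for j in(-1,1) for k in(0,1)]
    return cv2.convexHull(np.array([proj(d,q) for q in P],np.float32))
def fit(d,c,z,roi=None,near=None):
    """list of (x,y,yaw,IoU) for blobs of colour; z=underside height; roi in pixels"""
    m=mask(d['frame'],c)
    if roi: mm=np.zeros_like(m);mm[roi[1]:roi[3],roi[0]:roi[2]]=1;m*=mm
    m=cv2.morphologyEx(m,cv2.MORPH_CLOSE,np.ones((3,3)))
    n,l,st,ce=cv2.connectedComponentsWithStats(m);out=[]
    for i in range(1,n):
        if st[i,4]<60: continue
        K=8;x0,y0=st[i,0]-6,st[i,1]-6;w,h=st[i,2]+12,st[i,3]+12
        b=cv2.resize((l[y0:y0+h,x0:x0+w]==i).astype(np.float32),None,fx=K,fy=K,interpolation=cv2.INTER_LINEAR)
        b=(b>.5).astype(np.uint8)
        cn=cv2.convexHull(np.vstack(cv2.findContours(b,0,2)[0]));b=cv2.fillConvexPoly(np.zeros_like(b),cn,1)
        g=at_z(d,*ce[i],z+DIM[c][2]/1000)
        def cost(p):
            q=(hullpts(d,p,DIM[c],z)-[x0,y0]+.5)*K-.5
            a=cv2.fillConvexPoly(np.zeros_like(b),np.round(q*16).astype(np.int32),1,shift=4)
            return 1-(a&b).sum()/max((a|b).sum(),1)
        best=None
        for a0 in(-.25,0,.25):
            r=minimize(cost,[g[0],g[1],a0],method='Nelder-Mead',options=dict(initial_simplex=[[g[0],g[1],a0],[g[0]+.008,g[1],a0],[g[0],g[1]+.008,a0],[g[0],g[1],a0+.15]],xatol=1e-4,fatol=1e-4))
            if best is None or r.fun<best.fun: best=r
        out.append((c,*np.round(best.x,4),round(1-best.fun,3)))
    return out
E
python3 - <<'E'
from fit import *
import pickle
d=pickle.load(open('top.pkl','rb'))
M=(175,190,330,242)
for c in('green','orange'):
    for r in fit(d,c,.002,M): print(r)
print(fit(d,'yellow',.107,(285,140,345,168)))
f=cv2.resize(d['frame'][130:200,170:380,::-1],None,fx=3.8,fy=3.8,interpolation=cv2.INTER_CUBIC);cv2.imwrite('pics/c.png',f)
E
```

```text
('green', np.float64(0.4653), np.float64(0.1869), np.float64(0.0787), np.float64(0.821))
('green', np.float64(0.4578), np.float64(-0.1288), np.float64(-0.1456), np.float64(0.898))
('green', np.float64(0.4507), np.float64(-0.0659), np.float64(-0.2375), np.float64(0.859))
('orange', np.float64(0.4524), np.float64(-0.0059), np.float64(-0.0926), np.float64(0.916))
('orange', np.float64(0.4416), np.float64(0.0622), np.float64(0.1219), np.float64(0.911))
[('yellow', np.float64(0.6016), np.float64(-0.1431), np.float64(0.1219), np.float64(0.85))]
```

View pics/c.png

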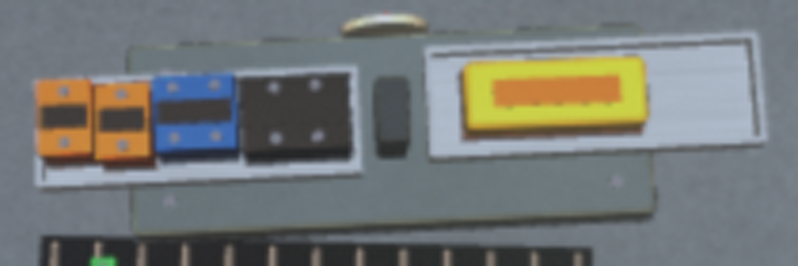

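Run:
```python
from fit import *
import pickle
np.set_printoptions(precision=4,suppress=True)
d=pickle.load(open('top.pkl','rb'))
def S(L,z,k=3.8,o=(170,130)):
    P=np.array([at_z(d,(u+.5)/k-.5+o[0],(v+.5)/k-.5+o[1],z)[:2] for u,v in L])
    print(P.mean(0),'edges',[np.linalg.norm(P[i]-P[i-1]).round(4) for i in range(len(P))],'yaw',np.degrees(np.arctan2(*( (P[0]+P[3]-P[1]-P[2])*[-1,1])))); return P
S([(427,48),(758,36),(767,142),(432,158)],.120)
S([(36,80),(357,68),(362,172),(38,186)],.076)
S([(464,64),(643,58),(645,124),(469,130)],.147)
S([(36,82),(91,80),(91,155),(38,157)],.113)
S([(129,46),(640,27),(654,214),(134,234)],.04)
S([(375,78),(408,76),(407,140),(379,141)],.105)
print('toolmat');S([(198,299),(247,293),(257,382),(206,389)],.002,1.5,(0,0))
print('cup',at_z(d,165/1.5,262/1.5,.08),'jar',at_z(d,628/1.5,266/1.5,.075),'bottle',at_z(d,582/1.5,334/1.5,.15))
s=pickle.load(open('side.pkl','rb'))
# wall reach: project fits into the side view
for p in [(.4653,.1869),(.4578,-.1288),(.4507,-.0659),(.4524,-.0059),(.4416,.0622)]: print(proj(s,(*p,.052))*1.5)
```

```text
[ 0.6025 -0.1753] edges [np.float64(0.0813), np.float64(0.2399), np.float64(0.0785), np.float64(0.2403)] yaw 3.234239409748089
[0.5861 0.114 ] edges [np.float64(0.0808), np.float64(0.2403), np.float64(0.0794), np.float64(0.24)] yaw 3.13215548944325
[ 0.5968 -0.1424] edges [np.float64(0.0478), np.float64(0.1265), np.float64(0.0477), np.float64(0.1236)] yaw 2.755073925317337
[0.5823 0.2082] edges [np.float64(0.0556), np.float64(0.0399), np.float64(0.0556), np.float64(0.0382)] yaw 2.9438349189577884
[ 0.5937 -0.0293] edges [np.float64(0.1472), np.float64(0.3952), np.float64(0.1469), np.float64(0.3947)] yaw 2.9861464013074124
[ 0.5946 -0.0292] edges [np.float64(0.0471), np.float64(0.0242), np.float64(0.0478), np.float64(0.0203)] yaw 3.660652381069115
toolmat
[0.4088 0.3219] edges [np.float64(0.1768), np.float64(0.097), np.float64(0.1756), np.float64(0.0989)] yaw 8.212935236628988
cup [0.547  0.4268 0.08  ] jar [ 0.5521 -0.4407  0.075 ] bottle [ 0.4162 -0.3281  0.15  ]
[397.0539 396.0024]
[452.1569 256.0522]
[447.1732 281.2868]
[437.4798 305.9051]
[432.8332 337.7783]
```

Sizes check out: the rim measures 0.240 × 0.080 m, tray centre spacing is 0.290 m, and the balance yaw is +3.2°.

```bash
cat > to.py <<'E'
import sys,numpy as np
from workcell import arm
from scipy.spatial.transform import Rotation as Ro
# usage: to.py x y z yawdeg [x y z yaw ...] -> rows all from the current pose
o=arm.get_obs();R=np.array(o['orientation']);p=np.array(o['eef_pos'])
a=list(map(float,sys.argv[1:]))
print('t',round(o['time'],1),'pos',p.round(4),'jaw',round(np.degrees(np.arctan2(R[1,1],R[0,1])),1),'w',round(o['width'],4),'F',np.round(o['ft_force'],1))
for i in range(0,len(a),4):
    w=np.radians(a[i+3]);y=np.array([np.cos(w),np.sin(w),0]);x=np.array([0,0,-1.])
    T=np.column_stack([x,y,np.cross(x,y)])
    print((R.T@(np.array(a[i:i+3])-p)*1000).round(0),Ro.from_matrix(R.T@T).as_rotvec().round(3))
E
python3 to.py .597 -.142 .23 3 .597 -.142 .122 3
```

```text
t 0.1 pos [ 0.1398 -0.5573  0.2306] jaw -75.9 w 0.0857 F [ 0.6 -0.2 -0.3]
[   1. -292. -544.] [-1.377e+00 -1.000e-03  1.000e-03]
[ 109. -291. -544.] [-1.377e+00 -1.000e-03  1.000e-03]
```

```bash
python3 -m handwheel '[[[0,-145,-272,-0.69,0,0,1],[0,-145,-272,-0.69,0,0,1],[0,-145,-272,-0.69,0,0,1],[0,-145,-272,-0.69,0,0,1],[0,-145,-272,-0.69,0,0,1],[0,-145,-272,-0.69,0,0,1],[0,-145,-272,-0.69,0,0,1],[0,-145,-272,-0.69,0,0,1]]]' 40; python3 to.py .597 -.142 .23 3
```

```text
time: 0.9
eef_pos: [0.3692, -0.3499, 0.231]
orientation: [[-0.001, 0.807, -0.59], [0.0, -0.59, -0.807], [-1.0, -0.001, 0.0]]
ft_force: [0.1, -0.3, -0.7]
width: 0.0856
t 0.9 pos [ 0.3692 -0.3499  0.231 ] jaw -36.2 w 0.0856 F [ 0.1 -0.3 -0.7]
[   1.   61. -302.] [-0.684  0.     0.001]
```

```bash
python3 -m handwheel '[[[0,61,-302,-0.684,0,0,1],[0,61,-302,-0.684,0,0,1],[0,61,-302,-0.684,0,0,1],[0,61,-302,-0.684,0,0,1],[0,61,-302,-0.684,0,0,1],[0,61,-302,-0.684,0,0,1],[0,61,-302,-0.684,0,0,1],[0,61,-302,-0.684,0,0,1]]]' 40; python3 to.py .597 -.142 .122 3; python3 -c "
from h import *
grab('wrist','w1.png',scale=1.5);print(arm.tcp_to_grasp)"
```

```text
time: 1.7
eef_pos: [0.5969, -0.1447, 0.2304]
orientation: [[-0.002, 0.999, 0.05], [-0.001, 0.05, -0.999], [-1.0, -0.002, 0.0]]
ft_force: [-0.7, 0.5, -0.1]
width: 0.0854
t 1.7 pos [ 0.5969 -0.1447  0.2304] jaw 2.8 w 0.0854 F [-0.7  0.5 -0.1]
[108.   0.  -3.] [-0.003  0.     0.002]
0.0187
```

View pics/w1.png

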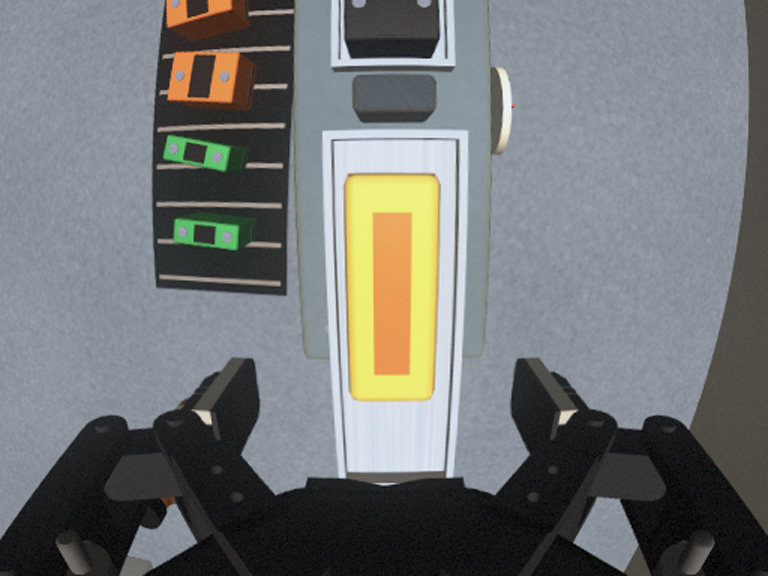

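The wrist view shows the sander centred between the fingers (column 391 of 768) and squarely aligned. Next: descend, grip and lift.

```bash
python3 -m handwheel '[[[50,0,-3,0,0,0,1],[90,0,-3,0,0,0,1],[108,0,-3,0,0,0,1],[108,0,-3,0,0,0,1],[108,0,-3,0,0,0,-1],[108,0,-3,0,0,0,-1],[108,0,-3,0,0,0,-1],[108,0,-3,0,0,0,-1]]]' 40; python3 -m handwheel '[[[0,0,0,0,0,0,-1],[0,0,0,0,0,0,-1],[-40,0,0,0,0,0,-1],[-80,0,0,0,0,0,-1],[-110,0,0,0,0,0,-1],[-110,0,0,0,0,0,-1]]]'; python3 to.py .409 .322 .232 98 .409 .322 .232 -82
```

```text
time: 2.55
eef_pos: [0.5978, -0.1419, 0.1254]
orientation: [[0.004, 0.999, 0.049], [-0.002, 0.049, -0.999], [-1.0, 0.004, 0.002]]
ft_force: [1.1, -2.1, 3.9]
width: 0.0493
time: 3.15
eef_pos: [0.5981, -0.1408, 0.2372]
orientation: [[0.007, 0.999, 0.049], [-0.001, 0.049, -0.999], [-1.0, 0.007, 0.001]]
ft_force: [0.4, -1.7, -2.0]
width: 0.049
t 3.1 pos [ 0.5981 -0.1408  0.2372] jaw 2.8 w 0.049 F [ 0.4 -1.7 -2. ]
[   4. -166. -472.] [-1.661  0.006 -0.004]
[   4. -166. -472.] [ 1.481 -0.004 -0.006]
```

```bash
python3 -m handwheel '[[[0,-83,-236,-0.83,0,0,-1],[0,-83,-236,-0.83,0,0,-1],[0,-83,-236,-0.83,0,0,-1],[0,-83,-236,-0.83,0,0,-1],[0,-83,-236,-0.83,0,0,-1],[0,-83,-236,-0.83,0,0,-1],[0,-83,-236,-0.83,0,0,-1],[0,-83,-236,-0.83,0,0,-1]]]'; python3 to.py .409 .322 .232 98
```

```text
time: 3.95
eef_pos: [0.5013, 0.0905, 0.2319]
orientation: [[-0.003, 0.639, 0.769], [-0.001, 0.769, -0.639], [-1.0, -0.002, -0.002]]
ft_force: [0.2, -0.5, -1.4]
width: 0.0488
t 4.0 pos [0.5013 0.0905 0.2319] jaw 50.3 w 0.0488 F [ 0.2 -0.5 -1.4]
[   0.  119. -219.] [-0.833 -0.003  0.001]
```

```bash
python3 -m handwheel '[[[0,119,-219,-0.833,0,0,-1],[0,119,-219,-0.833,0,0,-1],[0,119,-219,-0.833,0,0,-1],[0,119,-219,-0.833,0,0,-1],[0,119,-219,-0.833,0,0,-1],[0,119,-219,-0.833,0,0,-1],[0,119,-219,-0.833,0,0,-1],[0,119,-219,-0.833,0,0,-1]]]'; python3 -m handwheel '[[[50,0,0,0,0,0,-1],[100,0,0,0,0,0,-1],[150,0,0,0,0,0,-1],[190,0,0,0,0,0,-1],[205,0,0,0,0,0,-1],[205,0,0,0,0,0,-1],[205,0,0,0,0,0,-1]]]'; python3 to.py .409 .322 .020 98
```

```text
time: 4.75
eef_pos: [0.4098, 0.321, 0.2326]
orientation: [[-0.001, -0.137, 0.991], [-0.001, 0.991, 0.137], [-1.0, -0.001, -0.001]]
ft_force: [-0.2, 0.1, -0.8]
width: 0.0491
time: 5.45
eef_pos: [0.4105, 0.3214, 0.0287]
orientation: [[0.001, -0.138, 0.99], [0.0, 0.99, 0.138], [-1.0, 0.0, 0.001]]
ft_force: [-0.1, 0.6, -1.3]
width: 0.0494
t 5.5 pos [0.4105 0.3214 0.0287] jaw 97.9 w 0.0494 F [-0.1  0.6 -1.3]
[ 9.  1. -1.] [-0.002  0.001 -0.   ]
```

```bash
python3 -m handwheel '[[[4,0,0,0,0,0,-1],[8,0,0,0,0,0,-1],[9,0,0,0,0,0,-1],[9,0,0,0,0,0,-1]]]'; python3 -m handwheel '[[[0,0,0,0,0,0,1],[0,0,0,0,0,0,1],[0,0,0,0,0,0,1],[0,0,0,0,0,0,1],[-40,0,0,0,0,0,1],[-90,0,0,0,0,0,1],[-140,0,0,0,0,0,1],[-180,0,0,0,0,0,1]]]'
python3 - <<'E'
from fit import *
d=grab('top','t2.png',scale=1.5)
print(proj(d,(.409,.322,.04))*1.5, mask(d['frame'],'green').sum())
for c in('green','orange'):
    for r in fit(d,c,.002,(175,190,330,242)): print(*r)
E
python3 to.py .4653 .1869 .2 4.5
```

```text
time: 5.85
eef_pos: [0.4103, 0.3224, 0.0209]
orientation: [[0.003, -0.14, 0.99], [0.001, 0.99, 0.14], [-1.0, 0.001, 0.003]]
ft_force: [-0.1, -2.4, 5.8]
width: 0.0489
time: 6.65
eef_pos: [0.4096, 0.3223, 0.2022]
orientation: [[0.002, -0.141, 0.99], [0.001, 0.99, 0.141], [-1.0, 0.001, 0.002]]
ft_force: [1.6, 1.9, -0.1]
width: 0.0852
[222.04807135 338.27842498] 288
green 0.4653 0.187 0.0827 0.818
green 0.4582 -0.1288 -0.1465 0.899
green 0.4507 -0.0659 -0.2348 0.863
orange 0.4533 -0.0059 -0.093 0.916
orange 0.4415 0.0623 0.1234 0.915
t 6.7 pos [0.4125 0.3244 0.2085] jaw 98.1 w 0.0853 F [2.  1.8 4.9]
[   8. -144.   33.] [ 1.633  0.004 -0.016]
```

View pics/t2.png

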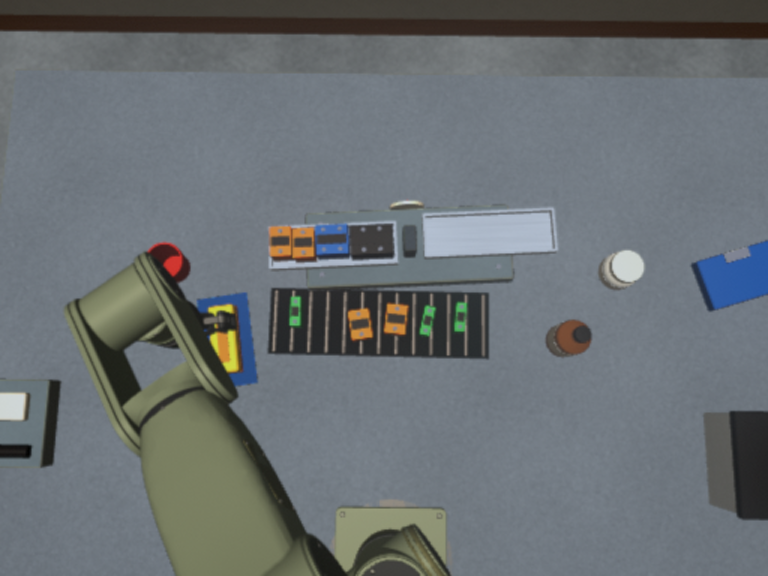

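The sander is on the tool mat (at (225,338)), and the mat blocks haven't moved. Next is the green block at y=0.187.

```bash
python3 -m handwheel '[[[0,-70,16,0.83,0,0,1],[0,-70,16,0.83,0,0,1],[0,-70,16,0.83,0,0,1],[0,-70,16,0.83,0,0,1],[0,-70,16,0.83,0,0,1],[0,-70,16,0.83,0,0,0.75],[0,-70,16,0.83,0,0,0.75]]]';  python3 to.py .461 .187 .1 4.6
```

```text
time: 7.4
eef_pos: [0.4349, 0.2549, 0.1988]
orientation: [[-0.001, 0.635, 0.772], [-0.0, 0.772, -0.635], [-1.0, -0.001, -0.0]]
ft_force: [0.5, 0.4, -0.2]
width: 0.0746
t 7.4 pos [0.4349 0.2549 0.1988] jaw 50.5 w 0.0746 F [ 0.5  0.4 -0.2]
[ 99. -36.  63.] [0.802 0.    0.001]
```

```bash
python3 -m handwheel '[[[20,-36,63,0.802,0,0,0.75],[60,-36,63,0.802,0,0,0.75],[99,-36,63,0.802,0,0,0.75],[99,-36,63,0.802,0,0,0.75],[99,-36,63,0.802,0,0,0.75],[99,-36,63,0.802,0,0,0.75],[99,-36,63,0.802,0,0,0.75]]]';  python3 to.py .461 .187 .02 4.6; python3 -c "
from h import *
grab('wrist','w2.png',scale=1.5)"
```

```text
time: 8.1
eef_pos: [0.4607, 0.1871, 0.1]
orientation: [[-0.0, 0.997, 0.082], [-0.0, 0.082, -0.997], [-1.0, -0.0, 0.0]]
ft_force: [0.2, 0.0, 0.1]
width: 0.0746
t 8.1 pos [0.4607 0.1871 0.1   ] jaw 4.7 w 0.0746 F [0.2 0.  0.1]
[80.  0.  0.] [0.002 0.    0.   ]
```

View pics/w2.png

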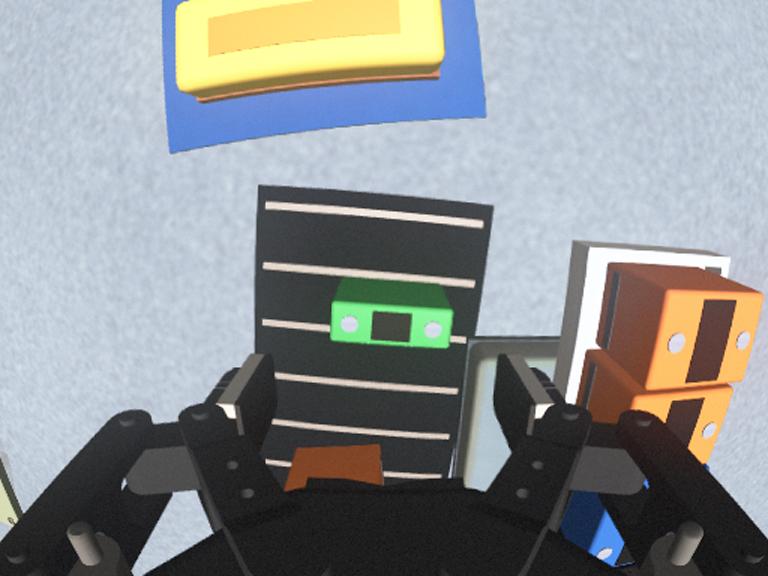

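```bash
cat >> h.py <<'E'
def wproj(d,p):
    o=d['obs'];R=np.array(o['orientation']);T=np.array(d['tool_from_camera'])
    q=R.T@(np.array(p)-o['eef_pos']);q=T[:3,:3].T@(q-T[:3,3])
    f=192/np.tan(np.radians(d['vfov'])/2);r=np.hypot(q[0],q[1]);th=np.arctan2(r,q[2])
    return q[:2]/r*th*f+[d['cx'],d['cy']]
def wat_z(d,u,v,z):
    o=d['obs'];R=np.array(o['orientation']);T=np.array(d['tool_from_camera'])
    f=192/np.tan(np.radians(d['vfov'])/2);a=np.array([u-d['cx'],v-d['cy']]);r=np.hypot(*a);th=r/f
    q=np.array([*(a/r*np.sin(th)),np.cos(th)])
    c=np.array(o['eef_pos'])+R@T[:3,3];w=R@T[:3,:3]@q
    return c+w*(z-c[2])/w[2]
E
python3 -c "
from h import *
d=grab('wrist')
print(wproj(d,(.4653,.187,.052))*1.5)
P=np.array([wat_z(d,u/1.5,v/1.5,.052)[:2] for u,v in((333,310),(451,318),(450,347),(332,340))]);print(P.round(4),P.mean(0))"
```

```text
[393.31892048 324.57606244]
[[0.4376 0.1917]
 [0.4912 0.1922]
 [0.4926 0.178 ]
 [0.4378 0.1771]] [0.46480937 0.18472346]
```

```bash
python3 -m handwheel '[[[40,0,1,0.035,0,0,0.75],[70,0,1,0.035,0,0,0.75],[80,0,1,0.035,0,0,0.75],[80,0,1,0.035,0,0,0.75],[80,0,1,0.035,0,0,-1],[80,0,1,0.035,0,0,-1],[80,0,1,0.035,0,0,-1],[80,0,1,0.035,0,0,-1]]]' 40; python3 -m handwheel '[[[0,0,0,0,0,0,-1],[-50,0,0,0,0,0,-1],[-100,0,0,0,0,0,-1],[-150,0,0,0,0,0,-1],[-190,0,0,0,0,0,-1],[-190,0,0,0,0,0,-1]]]'; python3 to.py .608 -.2737 .21 3.2
```

```text
time: 9.0
eef_pos: [0.4622, 0.1866, 0.0218]
orientation: [[0.003, 0.999, 0.045], [0.001, 0.045, -0.999], [-1.0, 0.003, -0.001]]
ft_force: [0.3, -0.0, 7.2]
width: 0.0552
time: 9.6
eef_pos: [0.464, 0.1874, 0.2167]
orientation: [[0.013, 0.999, 0.045], [0.005, 0.045, -0.999], [-1.0, 0.013, -0.004]]
ft_force: [0.7, -0.2, -0.8]
width: 0.0555
t 9.6 pos [0.464  0.1874 0.2167] jaw 2.6 w 0.0555 F [ 0.7 -0.2 -0.8]
[  6. 123. 467.] [-0.011 -0.004 -0.013]
```

```bash
python3 -m handwheel '[[[0,62,234,-0.005,0,-0.006,-1],[0,62,234,-0.005,0,-0.006,-1],[0,62,234,-0.005,0,-0.006,-1],[0,62,234,-0.005,0,-0.006,-1],[0,62,234,-0.005,0,-0.006,-1],[0,62,234,-0.005,0,-0.006,-1]]]'; python3 -m handwheel '[[[0,61,233,-0.006,0,-0.007,-1],[0,61,233,-0.006,0,-0.007,-1],[0,61,233,-0.006,0,-0.007,-1],[0,61,233,-0.006,0,-0.007,-1],[0,61,233,-0.006,0,-0.007,-1],[0,61,233,-0.006,0,-0.007,-1],[0,61,233,-0.006,0,-0.007,-1]]]';python3 to.py .608 -.2737 .128 3.2
```

```text
time: 10.2
eef_pos: [0.5341, -0.0493, 0.2093]
orientation: [[-0.006, 0.999, 0.045], [-0.002, 0.045, -0.999], [-1.0, -0.006, 0.002]]
ft_force: [-0.8, 0.9, -1.2]
width: 0.0552
time: 10.9
eef_pos: [0.6054, -0.2741, 0.2085]
orientation: [[-0.015, 0.998, 0.055], [0.001, 0.055, -0.998], [-1.0, -0.015, -0.002]]
ft_force: [0.4, -0.6, -0.8]
width: 0.0556
t 10.9 pos [ 0.6054 -0.2741  0.2085] jaw 3.2 w 0.0556 F [ 0.4 -0.6 -0.8]
[80.  4. -0.] [-0.001 -0.002  0.015]
```

```bash
python3 -m handwheel '[[[40,3,0,0,0,0.013,-1],[70,3,0,0,0,0.013,-1],[80,3,0,0,0,0.013,-1],[80,3,0,0,0,0.013,-1],[80,3,0,0,0,0.013,-1],[80,3,0,0,0,0.013,-1]]]';python3 -m handwheel '[[[0,0,0,0,0,0,1],[0,0,0,0,0,0,1],[0,0,0,0,0,0,1],[0,0,0,0,0,0,1],[-40,0,0,0,0,0,1],[-80,0,0,0,0,0,1],[-80,0,0,0,0,0,1],[-80,0,0,0,0,0,1]]]'; python3 to.py .608 -.2737 .128 3.2;  python3 -c "
from h import *
d=grab('wrist','w3.png',scale=1.2)
print(wproj(d,(.608,-.2737,.157))*1.2)"
```

```text
time: 11.5
eef_pos: [0.609, -0.2745, 0.132]
orientation: [[0.003, 0.998, 0.056], [-0.002, 0.056, -0.998], [-1.0, 0.003, 0.002]]
ft_force: [0.7, 0.9, -1.2]
width: 0.0554
time: 12.3
eef_pos: [0.6082, -0.2746, 0.2111]
orientation: [[0.002, 0.998, 0.056], [-0.001, 0.056, -0.998], [-1.0, 0.002, 0.001]]
ft_force: [-0.8, 0.2, -0.3]
width: 0.0854
t 12.3 pos [ 0.6082 -0.2746  0.2111] jaw 3.2 w 0.0854 F [-0.8  0.2 -0.3]
[83. -0. -1.] [ 0.     0.001 -0.002]
[306.16829495 253.76282203]
```

View pics/w3.png

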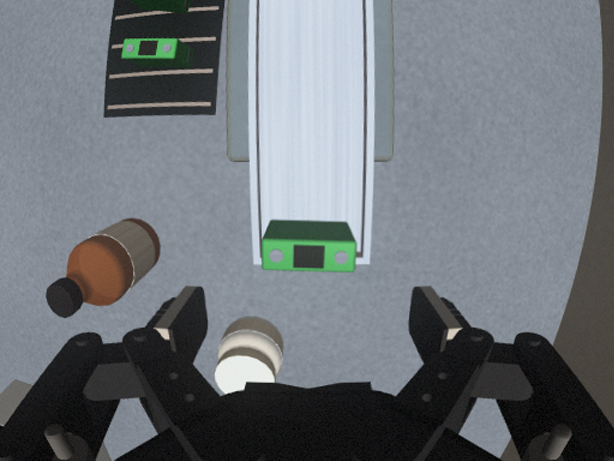

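Green #1 stands upright in the right tray at (309,256), as predicted. Next is the green block at y=-0.129.

```bash
python3 -m handwheel '[[[0,-142,-153,0.196,0,0,0.9],[0,-142,-153,0.196,0,0,0.9],[0,-142,-153,0.196,0,0,0.9],[0,-142,-153,0.196,0,0,0.9],[40,-142,-153,0.196,0,0,0.9],[80,-142,-153,0.196,0,0,0.9],[120,-142,-153,0.196,0,0,0.9],[120,-142,-153,0.196,0,0,0.9]]]'; python3 to.py .458 -.1288 .02 -8; python3 -c "
from h import *
d=grab('wrist','w4.png',scale=1.2)
print(wproj(d,(.458,-.1288,.052))*1.2)
m=__import__('fit').mask(d['frame'],'green');n,l,s,c=cv2.connectedComponentsWithStats(m);print(s[1:],c[1:]*1.2)"
```

```text
time: 13.15
eef_pos: [0.4524, -0.1279, 0.0848]
orientation: [[-0.013, 0.99, -0.139], [0.004, -0.139, -0.99], [-1.0, -0.014, -0.002]]
ft_force: [-0.4, -0.3, 1.3]
width: 0.0809
t 13.2 pos [ 0.4524 -0.1279  0.0848] jaw -8.0 w 0.0809 F [-0.4 -0.3  1.3]
[65.  7.  0.] [-0.    -0.002  0.014]
[318.35151021 269.20712153]
[[ 192  105   94   38 1711]
 [ 253  112    2    2    2]
 [ 270  118    1    1    1]
 [ 278  122    2    2    2]
 [ 221  187   89   50 3063]] [[281.18714202 149.1534775 ]
 [304.2        135.        ]
 [324.         141.6       ]
 [334.2        147.        ]
 [317.36297747 251.6834476 ]]
```

```bash
python3 -m handwheel '[[[40,3,0,0,0,0,0.9],[66,3,0,0,0,0,0.9],[66,3,0,0,0,0,0.9],[66,3,0,0,0,0,-1],[66,3,0,0,0,0,-1],[66,3,0,0,0,0,-1],[66,3,0,0,0,0,-1],[66,3,0,0,0,0,-1]]]' 40; python3 -m handwheel '[[[-50,0,0,0,0,0,-1],[-100,0,0,0,0,0,-1],[-150,0,0,0,0,0,-1],[-190,0,0,0,0,0,-1],[-190,0,0,0,0,0,-1],[-190,0,0,0,0,0,-1]]]'; python3 to.py .6065 -.2464 .21 3.2
```

```text
time: 14.0
eef_pos: [0.4621, -0.1305, 0.026]
orientation: [[0.004, 0.99, -0.139], [-0.001, -0.139, -0.99], [-1.0, 0.005, 0.001]]
ft_force: [-0.4, 0.1, 7.6]
width: 0.0552
time: 14.6
eef_pos: [0.4607, -0.13, 0.2154]
orientation: [[0.003, 0.99, -0.14], [-0.001, -0.14, -0.99], [-1.0, 0.003, 0.001]]
ft_force: [-1.7, 0.2, -0.7]
width: 0.055
t 14.6 pos [ 0.4607 -0.13    0.2154] jaw -8.0 w 0.055 F [-1.7  0.2 -0.7]
[  6. 161.  95.] [-0.196  0.001 -0.003]
```

```bash
python3 -m handwheel '[[[0,161,95,-0.196,0,0,-1],[0,161,95,-0.196,0,0,-1],[0,161,95,-0.196,0,0,-1],[0,161,95,-0.196,0,0,-1],[40,161,95,-0.196,0,0,-1],[60,161,95,-0.196,0,0,-1],[60,161,95,-0.196,0,0,-1],[60,161,95,-0.196,0,0,-1]]]'; python3 to.py .6065 -.2464 .132 3.2
```

```text
time: 15.4
eef_pos: [0.6062, -0.2463, 0.1529]
orientation: [[-0.002, 0.998, 0.056], [0.001, 0.056, -0.998], [-1.0, -0.002, -0.001]]
ft_force: [-0.0, 0.5, 0.1]
width: 0.0555
t 15.4 pos [ 0.6062 -0.2463  0.1529] jaw 3.2 w 0.0555 F [-0.   0.5  0.1]
[21.  0.  0.] [ 0.    -0.001  0.002]
```

Next, place it, then go to the third green (.4507,-.0659, yaw −13°).

```bash
python3 -m handwheel '[[[15,0,0,0,0,0,-1],[21,0,0,0,0,0,-1],[21,0,0,0,0,0,-1],[21,0,0,0,0,0,-1]]]';python3 -m handwheel '[[[0,0,0,0,0,0,0.9],[0,0,0,0,0,0,0.9],[0,0,0,0,0,0,0.9],[-40,0,0,0,0,0,0.9],[-80,0,0,0,0,0,0.9],[-80,0,0,0,0,0,0.9],[-80,0,0,0,0,0,0.9]]]'; python3 to.py .4507 -.0659 .09 -13; python3 -c "
from fit import *
d=grab('top','t5.png',crop=(170,120,380,250),scale=3.6)
for c in('green','orange'):
    for r in fit(d,c,.002,(175,190,330,242)): print(*r)
"
```

```text
time: 15.8
eef_pos: [0.607, -0.2466, 0.1339]
orientation: [[0.001, 0.998, 0.056], [-0.001, 0.056, -0.998], [-1.0, 0.001, 0.001]]
ft_force: [-0.6, -0.1, -2.0]
width: 0.0549
time: 16.5
eef_pos: [0.6071, -0.2467, 0.2143]
orientation: [[0.003, 0.998, 0.056], [-0.001, 0.056, -0.998], [-1.0, 0.002, 0.001]]
ft_force: [0.0, -0.2, -0.5]
width: 0.0815
t 16.5 pos [ 0.6071 -0.2467  0.2143] jaw 3.2 w 0.0815 F [ 0.  -0.2 -0.5]
[ 124. -146. -189.] [ 0.283  0.001 -0.003]
green 0.45 -0.0664 -0.1993 0.865
orange 0.452 -0.0059 -0.0929 0.913
orange 0.4415 0.0622 0.121 0.91
```

View pics/t5.png

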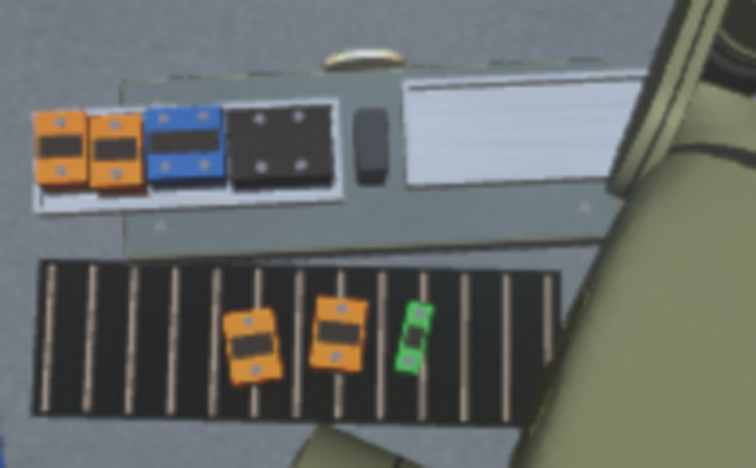

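The third green and both oranges are where they were fitted.

```bash
python3 -m handwheel '[[[0,-146,-189,0.27,0,0,0.9],[0,-146,-189,0.27,0,0,0.9],[0,-146,-189,0.27,0,0,0.9],[0,-146,-189,0.27,0,0,0.9],[40,-146,-189,0.27,0,0,0.9],[80,-146,-189,0.27,0,0,0.9],[124,-146,-189,0.27,0,0,0.9],[124,-146,-189,0.27,0,0,0.9]]]'; python3 to.py .4507 -.0659 .022 -12
```

```text
time: 17.35
eef_pos: [0.4447, -0.0647, 0.0838]
orientation: [[-0.014, 0.977, -0.212], [0.002, -0.212, -0.977], [-1.0, -0.015, 0.001]]
ft_force: [-1.0, 0.0, -0.1]
width: 0.0809
t 17.4 pos [ 0.4447 -0.0647  0.0838] jaw -12.2 w 0.0809 F [-1.   0.  -0.1]
[62.  7. -0.] [-0.004  0.001  0.015]
```

```bash
python3 -m handwheel '[[[30,2,0,0,0,0,0.9],[60,2,0,0,0,0,0.9],[65,2,0,0,0,0,0.9],[65,2,0,0,0,0,-1],[65,2,0,0,0,0,-1],[65,2,0,0,0,0,-1],[65,2,0,0,0,0,-1],[65,2,0,0,0,0,-1]]]' 40; python3 -m handwheel '[[[-50,0,0,0,0,0,-1],[-100,0,0,0,0,0,-1],[-150,0,0,0,0,0,-1],[-190,0,0,0,0,0,-1],[-190,0,0,0,0,0,-1],[-190,0,0,0,0,0,-1]]]'; python3 to.py .6049 -.2190 .155 3.2
```

```text
time: 18.15
eef_pos: [0.4536, -0.0667, 0.0255]
orientation: [[0.003, 0.977, -0.212], [-0.001, -0.212, -0.977], [-1.0, 0.003, -0.0]]
ft_force: [0.2, 0.8, 6.4]
width: 0.0552
time: 18.75
eef_pos: [0.4523, -0.0664, 0.2149]
orientation: [[0.002, 0.977, -0.212], [-0.0, -0.212, -0.977], [-1.0, 0.002, -0.0]]
ft_force: [-0.5, 0.4, -0.9]
width: 0.0553
t 18.8 pos [ 0.4523 -0.0664  0.2149] jaw -12.3 w 0.0553 F [-0.5  0.4 -0.9]
[ 60. 181. 117.] [-0.27   0.    -0.002]
```

```bash
python3 -m handwheel '[[[0,181,117,-0.27,0,0,-1],[0,181,117,-0.27,0,0,-1],[0,181,117,-0.27,0,0,-1],[0,181,117,-0.27,0,0,-1],[0,181,117,-0.27,0,0,-1],[40,181,117,-0.27,0,0,-1],[60,181,117,-0.27,0,0,-1],[60,181,117,-0.27,0,0,-1]]]'; python3 to.py .6049 -.2190 .132 3.2
```

```text
time: 19.55
eef_pos: [0.601, -0.2181, 0.1478]
orientation: [[-0.011, 0.998, 0.056], [0.004, 0.056, -0.998], [-1.0, -0.011, -0.005]]
ft_force: [0.7, -0.6, -1.3]
width: 0.0551
t 19.6 pos [ 0.601  -0.2181  0.1478] jaw 3.2 w 0.0551 F [ 0.7 -0.6 -1.3]
[16.  4.  1.] [-0.    -0.005  0.011]
```

```bash
python3 -m handwheel '[[[12,0,0,0,0,0,-1],[21,0,0,0,0,0,-1],[21,0,0,0,0,0,-1],[21,0,0,0,0,0,-1]]]';python3 -m handwheel '[[[0,0,0,0,0,0,0.9],[0,0,0,0,0,0,0.9],[0,0,0,0,0,0,0.9],[-40,0,0,0,0,0,0.9],[-80,0,0,0,0,0,0.9],[-80,0,0,0,0,0,0.9],[-80,0,0,0,0,0,0.9]]]'; python3 to.py .452 -.006 .09 -5.3; python3 -c "
from fit import *
d=grab('wrist','w6.png',scale=1.2)
d=grab('top')
for r in fit(d,'orange',.002,(175,190,330,242)): print(*r)
"
```

```text
time: 19.95
eef_pos: [0.6045, -0.2191, 0.1334]
orientation: [[0.001, 0.998, 0.056], [-0.0, 0.056, -0.998], [-1.0, 0.001, 0.0]]
ft_force: [0.7, -0.0, -0.5]
width: 0.0553
time: 20.65
eef_pos: [0.6047, -0.2194, 0.2143]
orientation: [[0.003, 0.998, 0.056], [-0.001, 0.056, -0.998], [-1.0, 0.003, 0.001]]
ft_force: [-0.5, -0.6, 0.1]
width: 0.0809
t 20.6 pos [ 0.6047 -0.2194  0.2143] jaw 3.2 w 0.0809 F [-0.5 -0.6  0.1]
[ 124. -141. -222.] [ 0.148  0.001 -0.003]
orange 0.452 -0.0061 -0.088 0.918
orange 0.4414 0.0621 0.1288 0.914
```

View pics/w6.png

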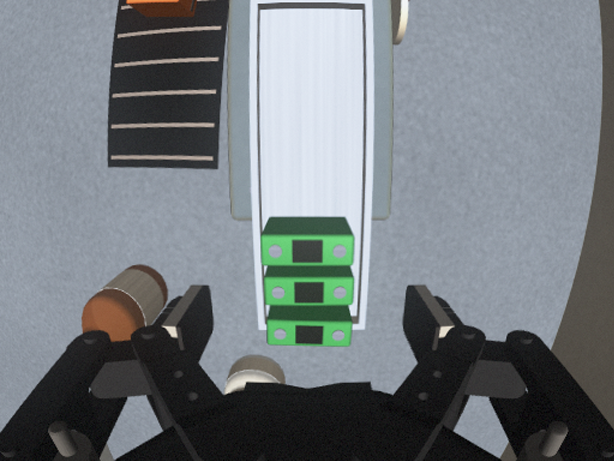

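All three greens stand neatly in the outer end of the tray, at rows 250, 292 and 334. Next is the orange at y=-0.006.

```bash
python3 -m handwheel '[[[0,-141,-222,0.148,0,0,0.9],[0,-141,-222,0.148,0,0,0.9],[0,-141,-222,0.148,0,0,0.9],[0,-141,-222,0.148,0,0,0.9],[0,-141,-222,0.148,0,0,0.9],[40,-141,-222,0.148,0,0,0.9],[80,-141,-222,0.148,0,0,0.9],[124,-141,-222,0.148,0,0,0.9]]]'; python3 -m handwheel '[[[0,0,0,0,0,0,0.9],[0,0,0,0,0,0,0.9]]]'; python3 to.py .452 -.006 .022 -5.3; python3 -c "
from fit import *
d=grab('top')
for r in fit(d,'orange',.002,(175,190,330,242)): print(*r)
d=grab('wrist');print(wproj(d,(.452,-.006,.052)))
m=mask(d['frame'],'orange');n,l,s,c=cv2.connectedComponentsWithStats(m);print(s[1:][s[1:,4]>200],c[1:][s[1:,4]>200])"
```

```text
time: 21.55
eef_pos: [0.4502, -0.0047, 0.0875]
orientation: [[0.001, 0.996, -0.09], [-0.0, -0.09, -0.996], [-1.0, 0.001, 0.0]]
ft_force: [0.4, 0.2, -0.8]
width: 0.0811
time: 21.75
eef_pos: [0.4506, -0.0054, 0.0885]
orientation: [[-0.003, 0.996, -0.092], [0.0, -0.092, -0.996], [-1.0, -0.003, 0.0]]
ft_force: [0.9, 0.5, 0.7]
width: 0.081
t 21.8 pos [ 0.4506 -0.0054  0.0885] jaw -5.3 w 0.081 F [0.9 0.5 0.7]
[67.  2.  0.] [0.    0.    0.003]
[255.75101012 221.8474778 ]
[[ 214  175   87   59 1379]] [[258.3720087  184.76722263]]
```

```bash
python3 -m handwheel '[[[30,1,0,0,0,0,0.9],[60,1,0,0,0,0,0.9],[69,1,0,0,0,0,0.9],[69,1,0,0,0,0,-1],[69,1,0,0,0,0,-1],[69,1,0,0,0,0,-1],[69,1,0,0,0,0,-1],[69,1,0,0,0,0,-1]]]' 40; python3 -m handwheel '[[[-50,0,0,0,0,0,-1],[-100,0,0,0,0,0,-1],[-150,0,0,0,0,0,-1],[-190,0,0,0,0,0,-1],[-190,0,0,0,0,0,-1],[-190,0,0,0,0,0,-1]]]'; python3 to.py .6029 -.1817 .155 3.2
```

```text
time: 22.65
eef_pos: [0.4535, -0.0056, 0.0215]
orientation: [[0.004, 0.996, -0.092], [-0.0, -0.092, -0.996], [-1.0, 0.004, -0.0]]
ft_force: [-0.2, -0.5, 6.2]
width: 0.0552
time: 23.25
eef_pos: [0.452, -0.0055, 0.2107]
orientation: [[0.002, 0.996, -0.092], [-0.0, -0.092, -0.996], [-1.0, 0.002, -0.0]]
ft_force: [-0.5, -0.3, -1.8]
width: 0.0552
t 23.2 pos [ 0.452  -0.0055  0.2107] jaw -5.3 w 0.0552 F [-0.5 -0.3 -1.8]
[ 56. 166. 162.] [-0.148  0.    -0.002]
```

```bash
python3 -m handwheel '[[[0,166,162,-0.148,0,0,-1],[0,166,162,-0.148,0,0,-1],[0,166,162,-0.148,0,0,-1],[0,166,162,-0.148,0,0,-1],[0,166,162,-0.148,0,0,-1],[30,166,162,-0.148,0,0,-1],[60,166,162,-0.148,0,0,-1],[60,166,162,-0.148,0,0,-1]]]'; python3 -m handwheel '[[[10,0,0,0,0,0,-1],[21,0,0,0,0,0,-1],[21,0,0,0,0,0,-1],[21,0,0,0,0,0,-1]]]';python3 -m handwheel '[[[0,0,0,0,0,0,0.9],[0,0,0,0,0,0,0.9],[0,0,0,0,0,0,0.9],[-40,0,0,0,0,0,0.9],[-80,0,0,0,0,0,0.9],[-80,0,0,0,0,0,0.9],[-80,0,0,0,0,0,0.9]]]'; python3 -c "
from fit import *
d=grab('top')
for r in fit(d,'orange',.002,(175,190,330,242)): print(*r)"; python3 to.py .4414 .0621 .09 7
```

```text
time: 24.05
eef_pos: [0.5982, -0.181, 0.1428]
orientation: [[-0.014, 0.998, 0.055], [0.005, 0.055, -0.998], [-1.0, -0.014, -0.005]]
ft_force: [-0.2, 0.3, -1.1]
width: 0.0555
time: 24.45
eef_pos: [0.6027, -0.182, 0.1295]
orientation: [[0.001, 0.998, 0.056], [-0.0, 0.056, -0.998], [-1.0, 0.001, 0.0]]
ft_force: [-0.7, 0.1, -1.6]
width: 0.0551
time: 25.15
eef_pos: [0.603, -0.1822, 0.2104]
orientation: [[0.003, 0.998, 0.056], [-0.001, 0.056, -0.998], [-1.0, 0.003, 0.001]]
ft_force: [-0.4, 0.4, 0.2]
width: 0.0811
orange 0.4415 0.0623 0.1234 0.918
t 25.2 pos [ 0.6022 -0.182   0.2088] jaw 3.2 w 0.0813 F [ 0.  -0.2 -0.9]
[ 119. -147. -253.] [-0.066 -0.     0.   ]
```

```bash
python3 -m handwheel '[[[0,-147,-253,-0.066,0,0,0.9],[0,-147,-253,-0.066,0,0,0.9],[0,-147,-253,-0.066,0,0,0.9],[0,-147,-253,-0.066,0,0,0.9],[0,-147,-253,-0.066,0,0,0.9],[0,-147,-253,-0.066,0,0,0.9],[40,-147,-253,-0.066,0,0,0.9],[80,-147,-253,-0.066,0,0,0.9]]]'; python3 -m handwheel '[[[40,0,0,0,0,0,0.9],[40,0,0,0,0,0,0.9],[40,0,0,0,0,0,0.9]]]'; python3 to.py .4415 .0623 .021 7; python3 -c "
from fit import *
d=grab('top')
for r in fit(d,'orange',.002,(175,190,330,242)): print(*r)
d=grab('wrist');print(wproj(d,(.4415,.0623,.052)))
m=mask(d['frame'],'orange');n,l,s,c=cv2.connectedComponentsWithStats(m);print(s[1:][s[1:,4]>200],c[1:][s[1:,4]>200])"
```

```text
time: 26.0
eef_pos: [0.4408, 0.0635, 0.128]
orientation: [[0.002, 0.992, 0.124], [0.0, 0.124, -0.992], [-1.0, 0.002, 0.0]]
ft_force: [0.5, 0.6, -0.5]
width: 0.0812
time: 26.3
eef_pos: [0.441, 0.0622, 0.0885]
orientation: [[-0.003, 0.993, 0.122], [-0.0, 0.122, -0.993], [-1.0, -0.003, 0.0]]
ft_force: [1.1, -0.6, 0.2]
width: 0.0811
t 26.3 pos [0.441  0.0622 0.0885] jaw 7.0 w 0.0811 F [ 1.1 -0.6  0.2]
[67.  1. -0.] [-0.     0.     0.003]
[254.26201063 220.97595006]
[[ 490    0   22  134  727]
 [ 212  174   86   29 1258]] [[500.96973865  66.60660248]
 [254.89348172 183.43720191]]
```

```bash
python3 -m handwheel '[[[30,0,0,0,0,0,0.9],[60,0,0,0,0,0,0.9],[68,0,0,0,0,0,0.9],[68,0,0,0,0,0,-1],[68,0,0,0,0,0,-1],[68,0,0,0,0,0,-1],[68,0,0,0,0,0,-1],[68,0,0,0,0,0,-1]]]' 40; python3 -m handwheel '[[[-50,0,0,0,0,0,-1],[-100,0,0,0,0,0,-1],[-150,0,0,0,0,0,-1],[-190,0,0,0,0,0,-1],[-190,0,0,0,0,0,-1],[-190,0,0,0,0,0,-1]]]'; python3 to.py .6002 -.1344 .155 3.2
```

```text
time: 27.2
eef_pos: [0.443, 0.0624, 0.0226]
orientation: [[0.004, 0.993, 0.122], [0.0, 0.122, -0.993], [-1.0, 0.004, 0.0]]
ft_force: [-0.0, -1.4, 7.4]
width: 0.0557
time: 27.8
eef_pos: [0.4415, 0.0623, 0.2118]
orientation: [[0.002, 0.993, 0.122], [0.0, 0.122, -0.993], [-1.0, 0.002, 0.0]]
ft_force: [-1.0, 0.6, -2.1]
width: 0.0554
t 27.8 pos [0.4415 0.0623 0.2118] jaw 7.0 w 0.0554 F [-1.   0.6 -2.1]
[ 57. 133. 215.] [ 0.066 -0.    -0.002]
```

```bash
python3 -m handwheel '[[[0,133,215,0.066,0,0,-1],[0,133,215,0.066,0,0,-1],[0,133,215,0.066,0,0,-1],[0,133,215,0.066,0,0,-1],[0,133,215,0.066,0,0,-1],[0,133,215,0.066,0,0,-1],[30,133,215,0.066,0,0,-1],[60,133,215,0.066,0,0,-1]]]'; python3 -m handwheel '[[[10,0,0,0,0,0,-1],[22,0,0,0,0,0,-1],[22,0,0,0,0,0,-1],[22,0,0,0,0,0,-1]]]';python3 -m handwheel '[[[0,0,0,0,0,0,0.9],[0,0,0,0,0,0,0.9],[0,0,0,0,0,0,0.9],[-40,0,0,0,0,0,0.9],[-80,0,0,0,0,0,0.9],[-80,0,0,0,0,0,0.9],[-80,0,0,0,0,0,0.9]]]'; python3 to.py .5823 .2082 .21 3.2
```

```text
time: 28.6
eef_pos: [0.5988, -0.1349, 0.1484]
orientation: [[-0.002, 0.998, 0.055], [0.001, 0.055, -0.998], [-1.0, -0.002, -0.001]]
ft_force: [0.6, 0.2, -2.0]
width: 0.0555
time: 29.0
eef_pos: [0.6002, -0.1348, 0.1295]
orientation: [[0.001, 0.998, 0.056], [-0.0, 0.056, -0.998], [-1.0, 0.001, 0.0]]
ft_force: [0.8, -0.6, -1.6]
width: 0.0555
time: 29.7
eef_pos: [0.6002, -0.135, 0.2104]
orientation: [[0.003, 0.998, 0.056], [-0.001, 0.056, -0.998], [-1.0, 0.003, 0.001]]
ft_force: [0.0, -0.8, -0.0]
width: 0.0813
t 29.7 pos [ 0.6002 -0.135   0.2104] jaw 3.2 w 0.0813 F [ 0.  -0.8 -0. ]
[   0.    1. -344.] [ 0.     0.001 -0.003]
```

```bash
python3 -m handwheel '[[[0,1,-344,0,0,0,0.9],[0,1,-344,0,0,0,0.9],[0,1,-344,0,0,0,0.9],[0,1,-344,0,0,0,0.9],[0,1,-344,0,0,0,0.9],[0,1,-344,0,0,0,0.9],[0,1,-344,0,0,0,0.9],[0,1,-344,0,0,0,0.9]]]'; python3 -m handwheel '[[[30,0,0,0,0,0,0.9],[60,0,0,0,0,0,0.9],[60,0,0,0,0,0,0.9],[60,0,0,0,0,0,0.9]]]'; python3 to.py .5823 .2082 .083 3.2; python3 -c "
from h import *
d=grab('wrist','w7.png',scale=1.5)
for p in((.5823,.2082,.113),(.5837,.1637,.113)): print(wproj(d,p)*1.5)
grab('side','s7.png',crop=(170,80,340,290),scale=2.8)"
```

```text
time: 30.5
eef_pos: [0.58, 0.2136, 0.207]
orientation: [[-0.003, 0.998, 0.062], [0.001, 0.062, -0.998], [-1.0, -0.003, -0.001]]
ft_force: [0.5, -0.2, -0.3]
width: 0.0811
time: 30.9
eef_pos: [0.5812, 0.2078, 0.1483]
orientation: [[-0.002, 0.998, 0.055], [-0.001, 0.055, -0.998], [-1.0, -0.002, 0.001]]
ft_force: [0.3, -0.9, 0.1]
width: 0.0815
t 30.9 pos [0.5812 0.2078 0.1483] jaw 3.2 w 0.0815 F [ 0.3 -0.9  0.1]
[65.  1. -0.] [-0.     0.001  0.002]
[386.15178723 332.9754895 ]
[383.74164211 421.62958331]
```

View pics/w7.png

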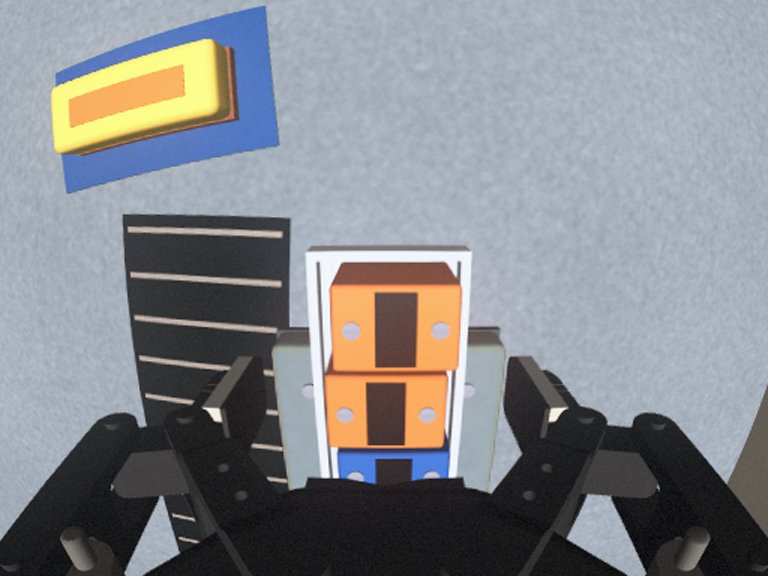

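View pics/s7.png

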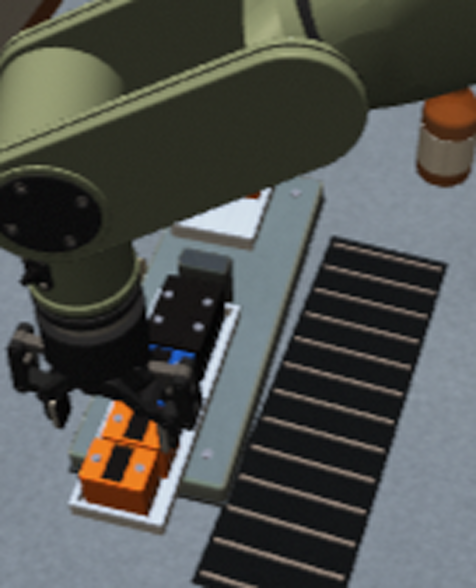

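The orange's top face centre is at (395,328) against a predicted (386,333), so it sits about 4 mm further +x. I'll correct for that and grip.

```bash
python3 -m handwheel '[[[30,4,-2,0,0,0,0.9],[55,4,-2,0,0,0,0.9],[65,4,-2,0,0,0,0.9],[65,4,-2,0,0,0,0.9],[65,4,-2,0,0,0,-1],[65,4,-2,0,0,0,-1],[65,4,-2,0,0,0,-1],[65,4,-2,0,0,0,-1]]]' 40; python3 -m handwheel '[[[0,0,0,0,0,0,-1],[-20,0,0,0,0,0,-1],[-50,0,0,0,0,0,-1],[-90,0,0,0,0,0,-1],[-130,0,0,0,0,0,-1],[-130,0,0,0,0,0,-1],[-130,0,0,0,0,0,-1]]]'; python3 to.py .5976 -.0870 .21 3.2
```

```text
time: 31.8
eef_pos: [0.5865, 0.2112, 0.0859]
orientation: [[0.003, 0.998, 0.056], [0.001, 0.056, -0.998], [-1.0, 0.004, -0.001]]
ft_force: [-0.4, 0.9, 6.4]
width: 0.0552
time: 32.5
eef_pos: [0.5855, 0.2109, 0.2149]
orientation: [[0.002, 0.998, 0.056], [0.001, 0.056, -0.998], [-1.0, 0.002, -0.0]]
ft_force: [-0.1, 1.1, -2.2]
width: 0.055
t 32.5 pos [0.5855 0.2109 0.2149] jaw 3.2 w 0.055 F [-0.1  1.1 -2.2]
[  5.  -5. 298.] [ 0.    -0.    -0.002]
```

```bash
python3 -m handwheel '[[[0,-5,298,0,0,0,-1],[0,-5,298,0,0,0,-1],[0,-5,298,0,0,0,-1],[0,-5,298,0,0,0,-1],[0,-5,298,0,0,0,-1],[0,-5,298,0,0,0,-1],[0,-5,298,0,0,0,-1],[0,-5,298,0,0,0,-1]]]'; python3 -m handwheel '[[[30,0,0,0,0,0,-1],[50,0,0,0,0,0,-1],[50,0,0,0,0,0,-1],[50,0,0,0,0,0,-1]]]'; python3 to.py .5976 -.087 .111 3.2; python3 -c "
from h import *
grab('side','s8.png',crop=(170,80,340,290),scale=2.8)"
```

```text
time: 33.3
eef_pos: [0.596, -0.0879, 0.2118]
orientation: [[-0.004, 0.999, 0.053], [0.001, 0.053, -0.999], [-1.0, -0.004, -0.001]]
ft_force: [0.1, 0.5, -1.1]
width: 0.0554
time: 33.7
eef_pos: [0.5969, -0.0857, 0.1635]
orientation: [[-0.001, 0.998, 0.058], [0.0, 0.058, -0.998], [-1.0, -0.001, -0.001]]
ft_force: [0.7, -0.6, -1.6]
width: 0.0555
t 33.7 pos [ 0.5969 -0.0857  0.1635] jaw 3.3 w 0.0555 F [ 0.7 -0.6 -1.6]
[53.  1.  1.] [ 0.002 -0.001  0.001]
```

View pics/s8.png

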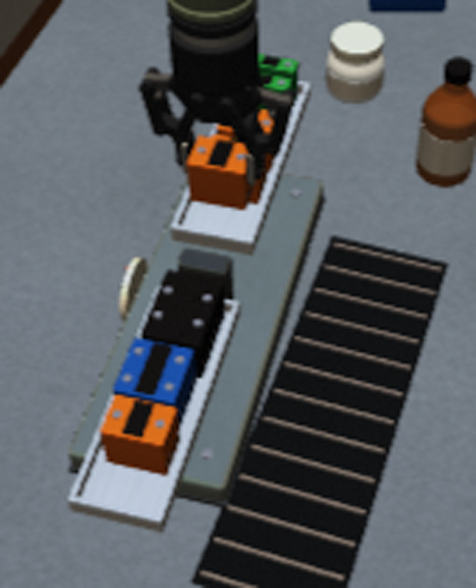

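The side view shows the held orange (220,170) over the free inner end of the right tray, and the left tray holding orange, blue and black. I'll lower it slowly and release.

```bash
python3 -m handwheel '[[[15,0,0,0,0,0,-1],[28,0,0,0,0,0,-1],[36,0,0,0,0,0,-1],[42,0,0,0,0,0,-1],[47,0,0,0,0,0,-1],[51,0,0,0,0,0,-1],[52,0,0,0,0,0,-1],[52,0,0,0,0,0,-1]]]';python3 -m handwheel '[[[0,0,0,0,0,0,-1],[0,0,0,0,0,0,-1],[0,0,0,0,0,0,-1],[0,0,0,0,0,0,0.9],[0,0,0,0,0,0,0.9],[0,0,0,0,0,0,0.9],[0,0,0,0,0,0,0.9],[-20,0,0,0,0,0,0.9]]]';python3 -m handwheel '[[[-40,0,0,0,0,0,0.9],[-80,0,0,0,0,0,0.9],[-120,0,0,0,0,0,0.9],[-160,0,0,0,0,0,0.9],[-160,0,0,0,0,0,0.9]]]'; python3 to.py .35 -.25 .25 3.2
```

```text
time: 34.55
eef_pos: [0.5971, -0.0871, 0.1119]
orientation: [[-0.0, 0.998, 0.056], [-0.0, 0.056, -0.998], [-1.0, -0.0, 0.0]]
ft_force: [-0.1, 0.2, -0.9]
width: 0.055
time: 35.35
eef_pos: [0.5952, -0.0867, 0.1296]
orientation: [[-0.006, 0.998, 0.056], [0.001, 0.056, -0.998], [-1.0, -0.006, -0.001]]
ft_force: [0.1, -0.4, -0.0]
width: 0.0816
time: 35.85
eef_pos: [0.5996, -0.0874, 0.2987]
orientation: [[0.013, 0.998, 0.056], [-0.002, 0.056, -0.998], [-1.0, 0.013, 0.003]]
ft_force: [-0.0, 0.2, 0.6]
width: 0.0812
t 35.9 pos [ 0.5996 -0.0874  0.2987] jaw 3.2 w 0.0812 F [-0.   0.2  0.6]
[  46. -259.  148.] [ 0.     0.003 -0.013]
```

```bash
python3 -m handwheel '[[[0,-280,250,0,0,0,0.9],[0,-280,250,0,0,0,0.9],[0,-280,250,0,0,0,0.9],[0,-280,250,0,0,0,0.9],[0,-280,250,0,0,0,0.9],[0,-280,250,0,0,0,0.9],[0,-280,250,0,0,0,0.9],[0,-280,250,0,0,0,0.9]]]'; for i in 1 2; do python3 -m handwheel '[[[0,0,0,0,0,0,0.9],[0,0,0,0,0,0,0.9],[0,0,0,0,0,0,0.9],[0,0,0,0,0,0,0.9],[0,0,0,0,0,0,0.9],[0,0,0,0,0,0,0.9],[0,0,0,0,0,0,0.9],[0,0,0,0,0,0,0.9]]]'|head -2; done; python3 -c "
from h import *
import pickle
d=grab('top','t9.png',crop=(100,120,385,270),scale=2.8);pickle.dump(d,open('top9.pkl','wb'))
d=grab('side','s9.png',scale=1.5);pickle.dump(d,open('side9.pkl','wb'))"
```

```text
time: 36.65
eef_pos: [0.3287, -0.354, 0.2915]
orientation: [[-0.001, 0.999, 0.053], [-0.0, 0.053, -0.999], [-1.0, -0.001, 0.0]]
ft_force: [0.4, 0.5, 0.5]
width: 0.0812
time: 37.45
eef_pos: [0.3317, -0.3522, 0.2919]
time: 38.25
eef_pos: [0.3315, -0.3523, 0.2919]
```

View pics/t9.png

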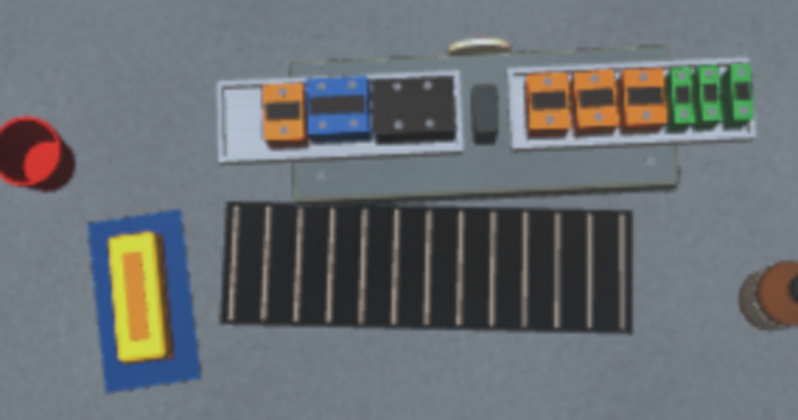

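View pics/s9.png

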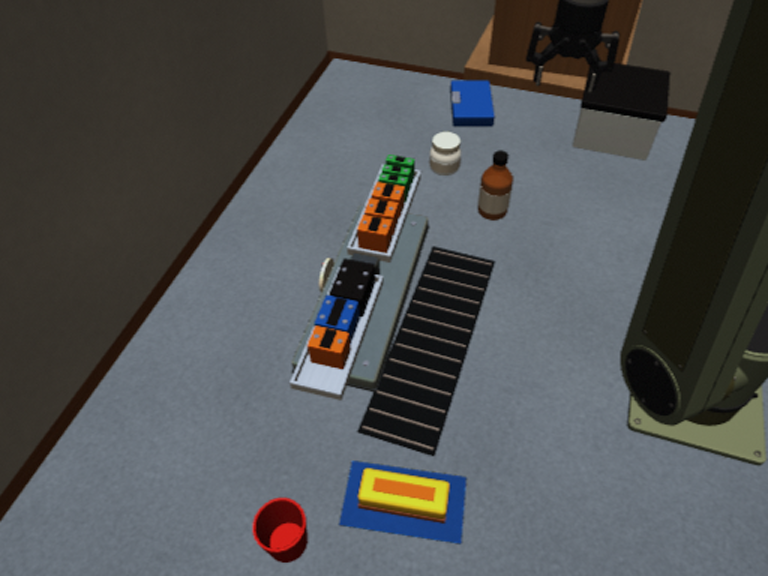

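The blocks are all upright, with no overlaps seen. The sander is on the tool mat (137,298), and the bystanders stand untouched. Before handing in, I'll check level numerically by triangulating tray corners from both views.

```bash
python3 - <<'E'
from h import *
import pickle
t=pickle.load(open('top9.pkl','rb'));s=pickle.load(open('side9.pkl','rb'))
def tri(a,b):
    a=(np.array(a)+.5)/2.8-.5+[100,120];b=(np.array(b)+.5)/1.5-.5
    c1,r1=ray(t,*a);c2,r2=ray(s,*b)
    k=np.linalg.lstsq(np.column_stack([r1,-r2]),c2-c1,rcond=None)[0]
    p,q=c1+k[0]*r1,c2+k[1]*r2;print(((p+q)/2).round(4),'gap',np.linalg.norm(p-q).round(4))
tri((220,161),(339,394));tri((219,83),(292,384));tri((512,150),(392,256));tri((511,69),(350,248))
def at(L,z):
    P=[at_z(t,(u+.5)/2.8-.5+100,(v+.5)/2.8-.5+120,z)[:2] for u,v in L];return np.mean(P,0).round(4)
print('sander',at([(108,234),(158,232),(168,358),(118,362)],.042),'mat',at([(88,223),(181,210),(201,378),(107,392)],.002))
E
python3 to.py 0 0 0 0|head -1
```

```text
[0.5415 0.2325 0.0947] gap 0.0037
[0.6199 0.2372 0.0914] gap 0.0001
[ 0.5542 -0.0566  0.0972] gap 0.0001
[ 0.6367 -0.0557  0.0929] gap 0.0024
sander [0.4093 0.3189] mat [0.4086 0.3218]
t 38.4 pos [ 0.3315 -0.3523  0.2919] jaw 3.2 w 0.0807 F [-0.9  0.8 -0.5]
```

Both rims come out at about 0.093 and 0.095 m, so they match to within 2 mm. Level would be 0.098 m.

```bash
python3 -c "
from workcell import arm
print(arm.hand_in())"
```

```text
the job is handed in; nothing more can be done
None
```

I handed the job in at about 38 s of the 210 s allowed, with the blocks split 540 g / 540 g; the hand-in gave no verdict.

- **Left tray:** the black, blue and one orange block.
- **Right tray:** the other orange block from the left tray, plus the two orange and three green blocks from the drying mat.
- **Sanding block:** it lies flat on the tool mat, its centre about 3 mm from the mat's centre.

**Last checks:**
- The final top and side pictures show every block upright in one layer. The bottle, cup and jar look undisturbed, and the arm is well clear.
- Tray rim heights measured from the two cameras average 0.093 m on the left and 0.095 m on the right, so the two sides agree to within 2 mm. Both read 3–5 mm below the 0.098 m expected when level. As both are low by about the same amount, I put this down to camera calibration and my pixel readings. The corner readings themselves scatter by about 4 mm, so the level rests mainly on the equal weights.
- I saw no block or sander knocked aside during the run.

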